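# Fit and hold the pressure cap on a coolant tank

## Task

Get the coolant tank ready for its leak test: pick up the red pressure cap, lower it into the tank's filler neck with its two lugs in the neck's two entry gaps (at the yellow marks), push it down against the spring and twist it a quarter turn clockwise (seen from above) as far as the stop. Finish while still gripping the cap and pressing it fully home, its head down on the neck's rim; do not let go, because the spring lifts it again. Leave the other caps, tools, cans and bottles where they are.

Things in the scene. Friction and masses are not known exactly. Their poses are not given: they have to be found in the camera images.
- red_cap_grip (a point): Centre of the grip bar of the loose red cap (about 0.12 kg), standing upright on its plug; z up along its axis. Bar 46 mm long (y), 12 thick (x), 22 high, on a red head 56 mm in diameter, 8 thick, over a steel plug 28 mm in diameter, 21 long. This point is 11 mm above the head's top, 19 above its underside, 40 above the plug's foot. A half turn about z makes no difference.
- red_cap_lug (a point): Outer end of one of the red cap's two steel lugs, which stick out of the plug along the cap's +y and -y, under the ends of the bar, to 20 mm from the axis. Each lug is 8 mm wide and 5 mm high, its top 9 mm and its bottom 14 mm below the underside of the head. Axes as the cap's.
- neck_rim (a point): Centre of the top rim of the filler neck (55 mm outer diameter, brass ledge) on the fixed aluminium coolant tank; z up, 120 mm above the bench. The mouth is a 32 mm hole through a 5 mm thick ledge. Cap fully home: the head's underside lies on this rim, so the cap's grip point is 19 mm above this point. The tank is 130 mm (x) by 170 mm (y), its flat top 82 mm above the bench.
- neck_gap (a point): Middle of one of two entry gaps (14 mm wide, yellow marks beside them) in the neck's ledge, at +y and -y of the neck. Lugs go in with cap y along neck y, either way round. With the head less than 4 mm above the rim they are under the ledge; the cap then turns only clockwise from above (negative about z), 90 degrees to a stop: cap y along neck x. If let go it rises 4 mm and catches.
- seal (a joint): Spring-loaded round rubber seal in the neck, 26 mm in diameter, pressed down by the plug's foot: 0 m at rest, when its top is 12 mm below the rim, about 0.009 when the cap is fully home (about 13 N, rising from 5 N at first touch).
- blue_cap_grip (a point): Centre of the grip bar of a blue cap of the same shape above, with a thicker plug without lugs, that does not fit: leave it. 40 mm above the bench.
- black_cap_grip (a point): Centre of the grip bar of a black cap, like the blue one: leave it. 40 mm above the bench.
- hammer: Hammer lying on the bench. Leave it.
- spanner: Spanner lying on the bench. Leave it.
- spray_can: Grey spray can with orange top, 62 mm in diameter, 180 mm high, origin under its foot. Leave it.
- bearing: Steel bearing ring lying flat, 70 mm in diameter, 18 mm high, origin under its centre. Leave it.
- coolant_bottle: Green bottle with black cap, 80 mm in diameter, 200 mm high, origin under its foot. Leave it.
Mind the look-alikes: they are no part of the job. What is meant by the part that bears red_cap_grip is not pink, and is the smaller of those in its own colour.

How it is judged:
By the outcome, as a careful person would: the job done as asked, in the order asked, and still so for the second after the job is handed in, while the arm keeps its last pose, push and grip.
It also fails if it takes over 56 s, if anything falls off the work surface, if the arm or the gripper's body presses on something with over 40 N, if the wrist force passes 120 N, or if a joint passes its speed limit or range.

## Robot

A 6-joint arm with a two-finger parallel gripper is mounted at the origin on the work surface. World frame = base frame: x ahead of the robot, y to its left, z up, the work surface at z = 0. Lengths are in m, angles in rad, forces in N, time in s.
With the tool pointing down it reaches from about 0.35 to 0.975 m from the base axis. Payload 4.9 kg.
Tool frame: the origin (TCP) lies midway between the tips of the shut fingers; the grasp point (between the pads) lies 19 mm behind it; z points along the fingers, y is the line along which they close (so a half turn about z gives the same grasp; the last joint's range is limited). The gripper opens to 85 mm and grips with 20 to 120 N. Pads are 22 mm wide; open, the fingers measure 114 mm over their backs; the gripper's body (76 mm by 85 mm) begins 54 mm behind the grasp point. The pads swing forward as they close: fully open they stand 13 mm farther back than shut.
Start: joints at [1.083, 0.053, 1.613, -0, 1.476, -0.119], TCP at [0.225, 0.583, 0.231] pointing down, gripper open.
Joint ranges: [-3.01, 3.01], [-1.01, 2.22], [0.06, 2.58], [-1.02, 4.17], [0.09, 2.62], [-3.14, 3.14]. Speed limits (rad/s): [2.57, 2.57, 3.14, 3.14, 3.14, 3.14].

## Interface

Orientations are given as a rotation vector (axis times angle).
In Python, from station import ctrl gives the robot as it stands. The module is installed in compiled form; this text tells all that it offers.
- The arm moves only by the shell command python3 -m handwheel 'ROWS' [OPENING] [FORCE]. ROWS is JSON, a list of rows, each a list of 2 entries, a list of its own where there are three numbers: the shift along the tool's x, y, z in cm, then the turn, a rotation vector about the tool's x, y, z in rad. In form: [[[tx, ty, tz], [ax, ay, az]], ...]. A call has 1 to 5 rows; each row is the pose to reach, as a shift and turn from the pose commanded when the call began, along the tool's axes at that moment; what a row does not reach only later rows make up. A row lasts 1/8 s, in which the tool goes at most 62.5 mm and 10.7 degrees, less where a joint would pass 70% of its speed; a pose out of reach is approached as far as the arm can. A call with a gripper value outside its range is refused whole. OPENING is the gripper's target within -1 to 1 (shut at 1, half-way at 0, fully open at -1), set as the call begins (- or left out, the last holds). The fingers move at their own pace and stop on an object; FORCE is the grip in N (left out, the last holds). Time passes only in rows, so rows that repeat a pose let the fingers close. It gives the time, the measured TCP pose, the force, the opening and the grip force at its end, in the units of the state.
- ctrl.get_obs(): the state, without advancing time (a new reading comes with each control period).
- ctrl.get_image(name): name is "scene" or "side" or "wrist"; returns the picture (420x560x3 uint8, blue, green, red); there is no depth.
- ctrl.calibration(name): a dict with "fx", "fy", "cx", "cy" (pixels), "R" (3x3) and "t" (3): a world point X has camera coordinates R X + t. Camera axes: x right, y down, z forward; pixel columns grow to the right and rows downward; lengths in m; the calibration is good to about 2 mm. A picture is of the moment at which its call begins: read the wrist's pose just before it. calibration takes no time and is no camera call; for the wrist camera it gives the pose at the moment of the call.
- ctrl.finish_job(): hands the job in; it is judged then, once.
Trained networks look in the newest picture that a camera, given by its name, has taken for a name from the list of things; names that differ only in an ending like _2 or _b are one class to them, and where a whole thing is asked for, a point or a joint stands for the part that bears it (a point fixed in the world has none). Each returns a list of dicts, best first, with "score" (0 to 1); they miss things now and then, are a little off and sometimes report something else, mostly with a low value. They report only what shows in the picture. A call takes as long as a camera call. They do not tell look-alikes from the thing itself.
- ctrl.look_for(camera, query): "position" ([column, row] in pixels, amid what is visible of it).
- ctrl.landmark_of(camera, query): "position" ([column, row] in pixels: a listed point, or the origin of a listed thing).
The state is a dict: "t": time; "q": joint angles; "dq": joint speeds; "effort": joint torques, N m; "tool_pos": TCP position; "tool_rot": TCP orientation; "contact_force": force on the tool from outside, world axes, zero at the start; "wrist_torque": the same for the moment, N m; "opening": finger opening in m; "grip_force": force on a finger pad.
Only numpy, scipy, OpenCV 4.12 (cv2) and the standard library are available. Lean on these libraries where they do the work, as an engineer would, in place of code of your own. Each camera call takes 0.05 s, during which the arm holds its last target. There are 200 camera calls.

## Working session

There is one attempt and no reset: what is moved stays moved. The work goes in short steps, Python scripts to look and compute and a shell command to move; the robot and the scene stay as the last step left them, time stands still between calls to the robot, and variables do not carry over. Pictures are saved under pics/ and viewed, at most 10 in all, crops included, and the job is handed in when it is done.

```bash
mkdir -p pics
cat > h.py <<'E'
import numpy as np, cv2
from scipy.spatial.transform import Rotation as R
from station import ctrl
def ray(cam,uv,z,c=None):
    c=c or ctrl.calibration(cam); Rm=np.array(c["R"]);t=np.array(c["t"])
    d=Rm.T@np.array([(uv[0]-c["cx"])/c["fx"],(uv[1]-c["cy"])/c["fy"],1]); o=-Rm.T@t
    return o+d*(z-o[2])/d[2]
def proj(cam,X,c=None):
    c=c or ctrl.calibration(cam); p=np.array(c["R"])@np.array(X)+np.array(c["t"])
    return np.array([c["fx"]*p[0]/p[2]+c["cx"],c["fy"]*p[1]/p[2]+c["cy"]])
def state():
    s=ctrl.get_obs(); print(round(s["t"],2),np.round(s["tool_pos"],4),np.round(R.from_rotvec(s["tool_rot"]).as_matrix(),3).tolist(),"F",np.round(s["contact_force"],1),"op",round(s["opening"],4),"g",s["grip_force"]); return s
E
python3 - <<'E'
from h import *
state()
ims=[]
for cam in("scene","side"):
    im=ctrl.get_image(cam); cv2.imwrite(f"pics/{cam}0.png",im)
    for q,z in(("red_cap_grip",.04),("red_cap_lug",.01),("neck_rim",.12),("neck_gap",.12),("blue_cap_grip",.04)):
        for r in ctrl.landmark_of(cam,q)[:4]:
            print(cam,q,round(r["score"],2),np.round(r["position"]),np.round(ray(cam,r["position"],z),3))
E
```

```text
0.0 [0.225  0.5824 0.2301] [[-0.933, 0.36, -0.001], [0.36, 0.933, -0.002], [0.0, -0.002, -1.0]] F [ 0.4 -0.3  0.5] op 0.0852 g 0.0
scene red_cap_grip 0.76 [226. 217.] [ 0.44  -0.126  0.04 ]
scene red_cap_grip 0.58 [218. 192.] [ 0.323 -0.097  0.04 ]
scene red_cap_grip 0.47 [243. 237.] [ 0.541 -0.114  0.04 ]
scene red_cap_lug 0.79 [216. 204.] [ 0.347 -0.118  0.01 ]
scene red_cap_lug 0.69 [232. 269.] [ 0.612 -0.193  0.01 ]
scene red_cap_lug 0.64 [231. 222.] [ 0.442 -0.112  0.01 ]
scene red_cap_lug 0.55 [251. 245.] [ 0.561 -0.097  0.01 ]
scene neck_rim 0.78 [302. 185.] [0.501 0.128 0.12 ]
scene neck_rim 0.23 [226. 219.] [ 0.511 -0.154  0.12 ]
scene blue_cap_grip 0.51 [179. 236.] [ 0.436 -0.29   0.04 ]
side red_cap_grip 0.92 [211. 276.] [ 0.337 -0.093  0.04 ]
side red_cap_grip 0.7 [359. 227.] [ 0.744 -0.157  0.04 ]
side red_cap_grip 0.66 [253. 266.] [ 0.439 -0.12   0.04 ]
side red_cap_grip 0.64 [289. 246.] [ 0.551 -0.113  0.04 ]
side red_cap_lug 0.97 [223. 284.] [ 0.36 -0.11  0.01]
side red_cap_lug 0.89 [257. 269.] [ 0.455 -0.114  0.01 ]
side red_cap_lug 0.87 [293. 246.] [ 0.573 -0.1    0.01 ]
side neck_rim 0.86 [230. 175.] [0.505 0.12  0.12 ]
side neck_gap 0.82 [225. 169.] [0.507 0.148 0.12 ]
side blue_cap_grip 0.96 [293. 321.] [ 0.446 -0.296  0.04 ]
```

View pics/scene0.png

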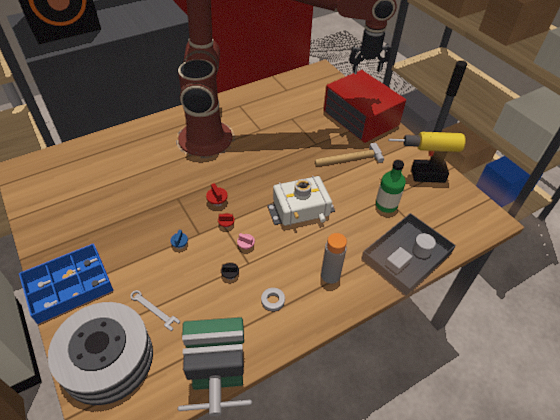

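View pics/side0.png

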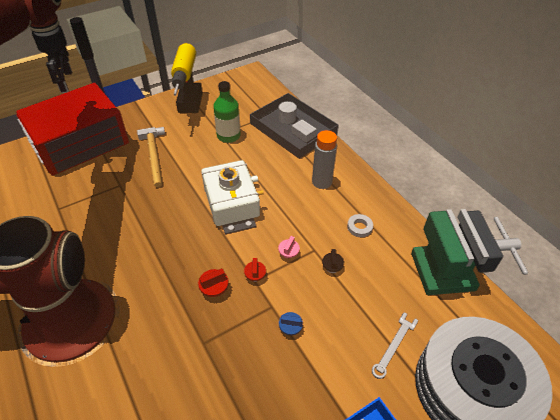

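The scene view shows five caps:

| Cap | Scene pixel | Side pixel |
|---|---|---|
| large red | (217,193) | (213,282) |
| small red | (226,219) | (255,270) |
| pink | (245,241) | (288,248) |
| blue | (179,240) | (291,323) |
| black | (230,270) | (333,262) |

The neck is at scene (302,187) and side (229,176). By the description I choose the small red cap, at about (0.44, -0.12), and check it in a crop.

```bash
python3 - <<'E'
import cv2
im=cv2.imread("pics/side0.png")[150:310,180:360]
cv2.imwrite("pics/crop0.png",cv2.resize(im,None,fx=3.6,fy=3.6,interpolation=2))
E
python3 -m handwheel '[[[-5,-30,0],[0,0,0]],[[-5,-30,0],[0,0,0]],[[-5,-30,0],[0,0,0]],[[-5,-30,0],[0,0,0]],[[-5,-30,0],[0,0,0]]]' -1
```

```text
t: 1.23
tool_pos: [0.1632, 0.2834, 0.2313]
tool_rot: [0.575, 3.088, 0.0]
contact_force: [0.3, -0.5, 0.3]
opening: 0.0849
grip_force: 0.0
```

View pics/crop0.png

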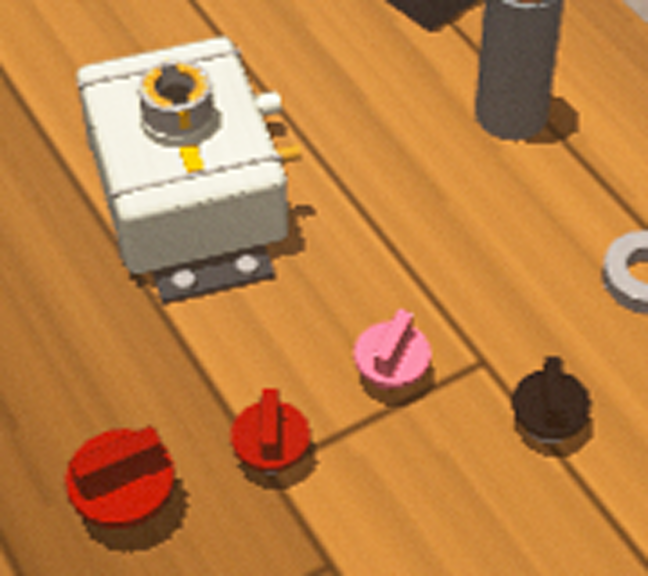

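The crop shows the small red cap at crop (270,435), clearly smaller than the large red one at (120,478), with pink at (393,350). So it is the right one. On the way I look at the neck from above.

```bash
python3 -m handwheel '[[[-30,-4,-6],[0,0,0]],[[-30,-4,-6],[0,0,0]],[[-30,-4,-6],[0,0,0]],[[-30,-4,-6],[0,0,0]],[[-30,-4,-6],[0,0,0]]]'
python3 - <<'E'
from h import *
state(); c=ctrl.calibration("wrist"); im=ctrl.get_image("wrist"); cv2.imwrite("pics/w1.png",im)
print(np.round(-np.array(c["R"]).T@np.array(c["t"]),3), proj("wrist",[.503,.124,.12],c),proj("wrist",[.44,-.123,.04],c))
for q,z in(("neck_rim",.12),("neck_gap",.12),("red_cap_grip",.04)):
    for r in ctrl.landmark_of("wrist",q)[:4]: print(q,round(r["score"],2),np.round(r["position"]),np.round(ray("wrist",r["position"],z,c),4))
E
```

```text
t: 1.85
tool_pos: [0.431, 0.1381, 0.2921]
tool_rot: [0.578, 3.087, 0.001]
contact_force: [0.6, 1.4, 0.3]
opening: 0.085
grip_force: 0.0
1.85 [0.431  0.1381 0.2921] [[-0.932, 0.362, 0.001], [0.362, 0.932, 0.0], [-0.001, 0.001, -1.0]] F [0.6 1.4 0.3] op 0.085 g 0.0
[0.367 0.163 0.434] [293.86695567 262.60057192] [ 73.64157066 258.61547817]
neck_rim 0.76 [303. 262.] [0.5058 0.1317 0.12  ]
neck_gap 0.61 [321. 259.] [0.5089 0.1483 0.12  ]
red_cap_grip 0.9 [ 75. 257.] [ 0.4389 -0.1208  0.04  ]
red_cap_grip 0.55 [ 31. 171.] [ 0.3326 -0.1141  0.04  ]
```

View pics/w1.png

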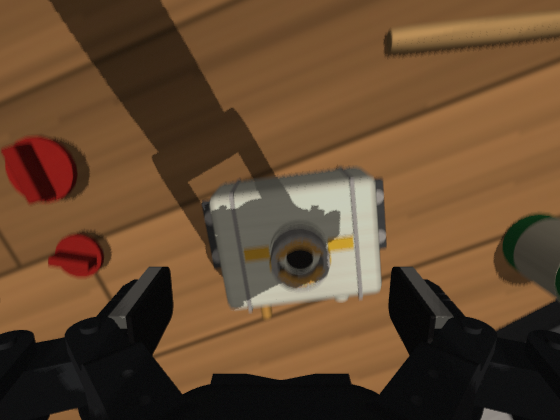

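The wrist view shows the tank with its neck mouth at about (300,258), yellow marks at (256,254) and (342,243), and the small red cap at (78,256). Next I work out the yaws and the precise centre.

Run:
```python
from h import *
c=ctrl.calibration("wrist")
p=lambda u,z:ray("wrist",u,z,c)[:2]
ang=lambda a,b:np.degrees(np.arctan2(*(b-a)[::-1]))
print("marks",p((256,254),.082),p((342,243),.082),ang(p((256,254),.082),p((342,243),.082)))
print("bands",ang(p((235,185),.082),p((248,305),.082)),ang(p((352,170),.082),p((367,300),.082)))
print("mouth",p((300,258),.12),"cap bar",p((52,261),.051),p((100,257),.051),ang(p((52,261),.051),p((100,257),.051)))
im=cv2.imread("pics/w1.png")
a=cv2.resize(im[200:320,200:400],None,fx=4,fy=4,interpolation=2)
b=cv2.resize(im[215:295,30:130],None,fx=8,fy=8,interpolation=2)[:,:800]
cv2.imwrite("pics/w1c.png",cv2.resize(np.vstack([a,cv2.resize(b,(800,640))]),(560,784))[:,:] if 0 else np.hstack([cv2.resize(a,(500,300)),cv2.resize(b,(300,240)) if 0 else cv2.copyMakeBorder(cv2.resize(b,(300,240)),0,60,0,0,0)]))
# cap bar orientation by red mask
```

```text
marks [0.49401402 0.08718936] [0.51480604 0.17393402] 76.52094402455297
bands -17.12765297664782 -11.780643330603937
mouth [0.498581   0.13190637] cap bar [ 0.42943124 -0.13778977] [ 0.44483212 -0.08485039] 73.77946934913624
```

View pics/w1c.png

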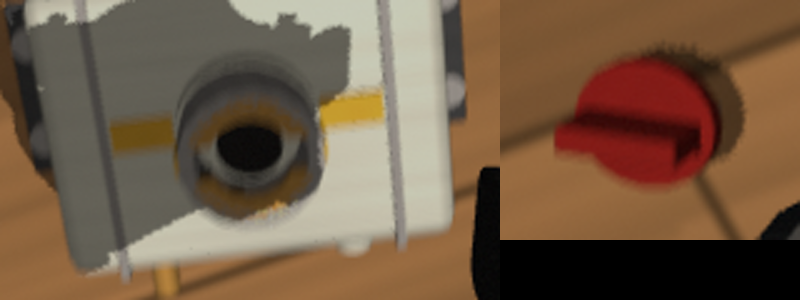

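```bash
python3 -m handwheel '[[[-2,-4,1.5],[0,0,0.18]],[[-4,-8,3],[0,0,0.36]],[[-6,-12,5],[0,0,0.54]],[[-8,-16,7],[0,0,0.72]],[[-10,-20,9],[0,0,0.9]]]' && python3 -m handwheel '[[[0,0,0],[0,0,0.18]],[[0,0,0],[0,0,0.36]],[[0,0,0],[0,0,0.58]],[[0,0,0],[0,0,0.58]]]'
python3 - <<'E'
from h import *
state(); c=ctrl.calibration("wrist"); im=ctrl.get_image("wrist"); cv2.imwrite("pics/w2.png",im)
for q,z in(("red_cap_grip",.04),):
    for r in ctrl.landmark_of("wrist",q)[:4]: print(q,round(r["score"],2),np.round(r["position"]),np.round(ray("wrist",r["position"],z,c),4))
E
```

```text
t: 2.68
tool_pos: [0.4498, -0.083, 0.2008]
tool_rot: [1.866, 2.526, 0.001]
contact_force: [-0.6, 0.2, -1.0]
opening: 0.0854
grip_force: 0.0
t: 3.18
tool_pos: [0.4499, -0.0818, 0.2012]
tool_rot: [-2.506, -1.895, -0.0]
contact_force: [-0.7, -0.0, -0.6]
opening: 0.0857
grip_force: 0.0
3.17 [ 0.4499 -0.0818  0.2012] [[0.272, 0.962, 0.0], [0.962, -0.272, 0.0], [0.0, 0.0, -1.0]] F [-0.7 -0.  -0.6] op 0.0857 g 0.0
red_cap_grip 0.97 [158. 261.] [ 0.3261 -0.1149  0.04  ]
red_cap_grip 0.76 [280. 240.] [ 0.437  -0.1253  0.04  ]
red_cap_grip 0.66 [403. 188.] [ 0.5502 -0.1088  0.04  ]
```

View pics/w2.png

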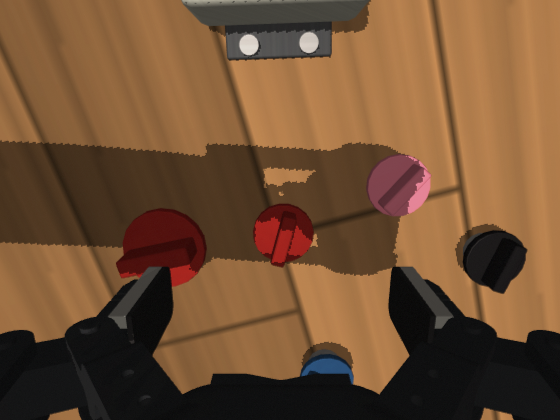

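The wrist view shows the small red cap centred at (284,235), with its bar running from (288,214) to (280,263).

Run:
```python
from h import *
c=ctrl.calibration("wrist")
p=lambda u,z:ray("wrist",u,z,c)[:2]
ang=lambda a,b:np.degrees(np.arctan2(*(b-a)[::-1]))
im=cv2.imread("pics/w2.png").astype(int)[195:275,245:325]
b,g,r=im[...,0],im[...,1],im[...,2]
m=((r>70)&(g<40)&(b<40)).astype(np.uint8)
x,y,w,h=cv2.boundingRect(m);print("red box",x+245,y+195,w,h)
for k,nm in((r*m,"r"),):print(np.percentile(r[m>0],[5,25,50,75,95]))
br=((r>190)&(m>0)).astype(np.uint8); print(br.sum())
print("bar",p((288,214),.051),p((280,263),.051),ang(p((280,263),.051),p((288,214),.051)))
print("head",p((284,232),.029))
cv2.imwrite("pics/w2c.png",cv2.resize(im.astype(np.uint8),None,fx=7,fy=7,interpolation=2))
```

```text
red box 253 204 61 63
[ 78.  81. 155. 162. 165.]
0
bar [ 0.45112299 -0.10126605] [ 0.43264809 -0.14208102] 65.64612094416255
head [ 0.44175235 -0.12316711]
```

View pics/w2c.png

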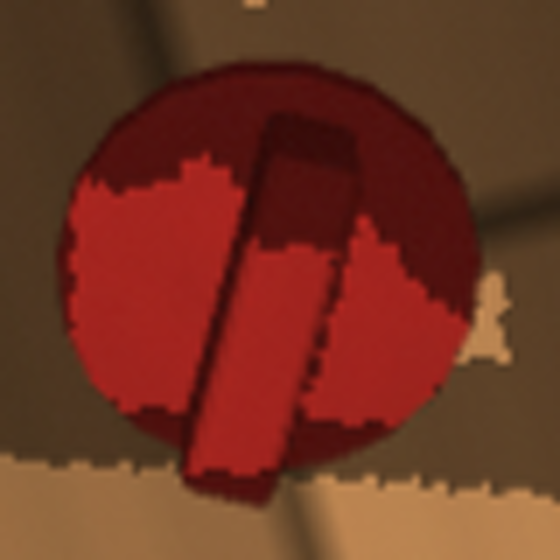

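Run:
```python
from h import *
c=ctrl.calibration("wrist")
a=ray("wrist",(289.6,217.9),.051,c)[:2];b=ray("wrist",(278.6,262.9),.051,c)[:2]
print(a,b,np.linalg.norm(a-b),(a+b)/2,np.degrees(np.arctan2(*(a-b)[::-1])))
print(ray("wrist",(245+270/7,195+265/7),.029,c))
s=ctrl.get_obs();M=R.from_rotvec(s["tool_rot"]).as_matrix()
m=(a+b)/2
print("tool cm",M.T@(np.array([m[0],m[1],.024])-s["tool_pos"])*100)
```

```text
[ 0.45150413 -0.10490962] [ 0.43150618 -0.14166084] 0.04183982127553881 [ 0.44150515 -0.12328523] 61.447446981182544
[ 0.44115489 -0.12385574  0.029     ]
tool cm [-4.19625948  0.28725992 17.73402773]
```

```bash
python3 -m handwheel '[[[-2.1,0.1,4],[0,0,0.11]],[[-4.2,0.3,8],[0,0,0.22]],[[-4.2,0.3,12],[0,0,0.22]],[[-4.2,0.3,15.5],[0,0,0.22]],[[-4.2,0.3,17.0],[0,0,0.22]]]' -1 80 && python3 -m handwheel '[[[0,0,0],[0,0,0]],[[0,0,0],[0,0,0]],[[0,0,0],[0,0,0]],[[0,0,0],[0,0,0]],[[0,0,0],[0,0,0]]]' 1 80 && python3 -m handwheel '[[[0,0,0],[0,0,0]],[[0,0,0],[0,0,0]],[[0,0,0],[0,0,0]]]'
```

```text
t: 3.9
tool_pos: [0.4402, -0.1232, 0.0292]
tool_rot: [-2.696, -1.607, 0.003]
contact_force: [0.5, 0.3, 0.7]
opening: 0.0855
grip_force: 0.0
t: 4.53
tool_pos: [0.4425, -0.1245, 0.0323]
tool_rot: [2.699, 1.605, 0.002]
contact_force: [0.5, 0.6, 3.8]
opening: 0.0102
grip_force: 78.6
t: 4.9
tool_pos: [0.4425, -0.1245, 0.0323]
tool_rot: [2.699, 1.605, 0.002]
contact_force: [-0.2, 1.1, 5.1]
opening: 0.0104
grip_force: 78.9
```

```bash
python3 -m handwheel '[[[0,0,-4],[0,0,0]],[[0,0,-9],[0,0,0]],[[0,0,-14],[0,0,0]],[[1,0,-17],[0,0,0]],[[5,-1,-17],[0,0,-0.05]]]' && python3 -m handwheel '[[[5,-1,0],[0,0,0]],[[10,-2,0],[0,0,-0.05]],[[15,-3,0],[0,0,-0.1]],[[20,-4.3,0],[0,0,-0.2]],[[25.5,-5.6,0],[0,0,-0.21]]]' && python3 -m handwheel '[[[0,0,0],[0,0,0]],[[0,0,0],[0,0,0]]]'
python3 - <<'E'
from h import *
state(); c=ctrl.calibration("wrist"); im=ctrl.get_image("wrist"); cv2.imwrite("pics/w3.png",im)
for q,z in(("neck_rim",.12),("neck_gap",.12)):
    for r in ctrl.landmark_of("wrist",q)[:4]: print(q,round(r["score"],2),np.round(r["position"]),np.round(ray("wrist",r["position"],z,c),4))
E
```

```text
t: 5.52
tool_pos: [0.4585, -0.0766, 0.2046]
tool_rot: [2.657, 1.667, 0.006]
contact_force: [0.1, -0.3, -1.1]
opening: 0.0097
grip_force: 78.3
t: 6.15
tool_pos: [0.5165, 0.1801, 0.2004]
tool_rot: [-2.469, -1.943, 0.002]
contact_force: [1.3, -0.3, -1.1]
opening: 0.0102
grip_force: 78.2
t: 6.4
tool_pos: [0.5163, 0.1784, 0.2003]
tool_rot: [-2.469, -1.942, 0.003]
contact_force: [1.0, -0.3, -0.7]
opening: 0.01
grip_force: 78.3
6.4 [0.5163 0.1784 0.2003] [[0.235, 0.972, -0.002], [0.972, -0.235, -0.001], [-0.001, -0.001, -1.0]] F [ 1.  -0.3 -0.7] op 0.01 g 78.25795412063599
```

View pics/w3.png

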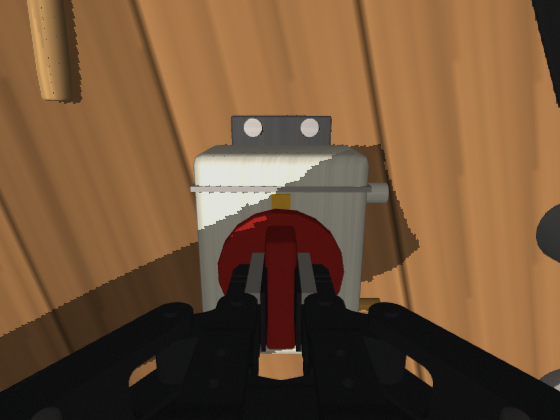

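The held cap at (281,268) hides the neck, but its bar is square to the tank. I move back for a view of the neck.

```bash
python3 -m handwheel '[[[4,0,-2],[0,0,0]],[[8,0,-3],[0,0,0]],[[8,0,-3],[0,0,0]],[[8,0,-3],[0,0,0]]]'
python3 - <<'E'
from h import *
state(); c=ctrl.calibration("wrist"); im=ctrl.get_image("wrist"); cv2.imwrite("pics/w4.png",im)
for X in([.503,.128,.12],):print(proj("wrist",X,c))
for q,z in(("neck_rim",.12),("neck_gap",.12),("red_cap_grip",.2)):
    for r in ctrl.landmark_of("wrist",q)[:4]: print(q,round(r["score"],2),np.round(r["position"]),np.round(ray("wrist",r["position"],z,c),4))
u=proj("wrist",[.503,.128,.12],c); x,y=int(u[0]),int(u[1])
cv2.imwrite("pics/w4c.png",cv2.resize(im[max(0,y-100):y+100,x-130:x+130],None,fx=3,fy=3,interpolation=2)); print("origin",x-130,max(0,y-100))
E
```

```text
t: 7.05
tool_pos: [0.5355, 0.2552, 0.2308]
tool_rot: [2.47, 1.941, -0.002]
contact_force: [1.0, 0.8, -1.4]
opening: 0.0103
grip_force: 78.3
7.05 [0.5355 0.2552 0.2308] [[0.237, 0.972, -0.001], [0.972, -0.237, -0.001], [-0.001, -0.001, -1.0]] F [ 1.   0.8 -1.4] op 0.0103 g 78.30828309059143
[278.99520712 360.90833316]
neck_rim 0.61 [280. 358.] [0.5044 0.1304 0.12  ]
neck_gap 0.61 [284. 338.] [0.5122 0.1484 0.12  ]
neck_gap 0.16 [76. 45.] [0.4341 0.389  0.12  ]
red_cap_grip 0.63 [282. 284.] [0.5314 0.2348 0.2   ]
origin 148 260
```

View pics/w4c.png

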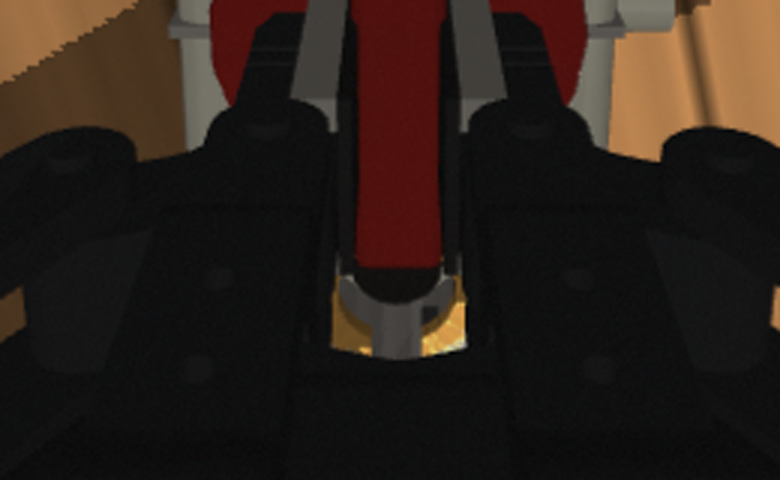

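That was the wrong way; the camera's up direction is tool +x. I go to the other side of the neck.

```bash
python3 -m handwheel '[[[-4,0,0],[0,0,0]],[[-9,0,0],[0,0,0]],[[-14,0,0],[0,0,0]],[[-19,0,0],[0,0,0]],[[-22,0,0],[0,0,0]]]' && python3 -m handwheel '[[[0,0,0],[0,0,0]],[[0,0,0],[0,0,0]]]'
python3 - <<'E'
from h import *
state(); c=ctrl.calibration("wrist"); im=ctrl.get_image("wrist"); cv2.imwrite("pics/w5.png",im)
for q,z in(("neck_rim",.12),("neck_gap",.12)):
    for r in ctrl.landmark_of("wrist",q)[:4]: print(q,round(r["score"],2),np.round(r["position"]),np.round(ray("wrist",r["position"],z,c),4))
u=proj("wrist",[.504,.13,.12],c); x,y=int(u[0]),int(u[1]); print(u)
y0=max(0,y-75)
cv2.imwrite("pics/w5c.png",cv2.resize(im[y0:y0+150,x-100:x+100],None,fx=4,fy=4,interpolation=2)); print("origin",x-100,y0)
E
```

```text
t: 7.88
tool_pos: [0.4828, 0.0403, 0.2311]
tool_rot: [2.471, 1.939, -0.0]
contact_force: [-0.1, -0.3, -1.2]
opening: 0.0105
grip_force: 78.3
t: 8.12
tool_pos: [0.4837, 0.0426, 0.2313]
tool_rot: [-2.47, -1.941, -0.001]
contact_force: [-0.5, -0.7, -0.5]
opening: 0.0104
grip_force: 78.3
8.12 [0.4837 0.0426 0.2313] [[0.236, 0.972, 0.0], [0.972, -0.236, 0.0], [0.0, 0.0, -1.0]] F [-0.5 -0.7 -0.5] op 0.0104 g 78.29809069633484
neck_rim 0.63 [278.  73.] [0.5032 0.1299 0.12  ]
neck_gap 0.9 [280.  41.] [0.5089 0.1481 0.12  ]
[279.03096063  72.44097711]
origin 179 0
```

View pics/w5c.png

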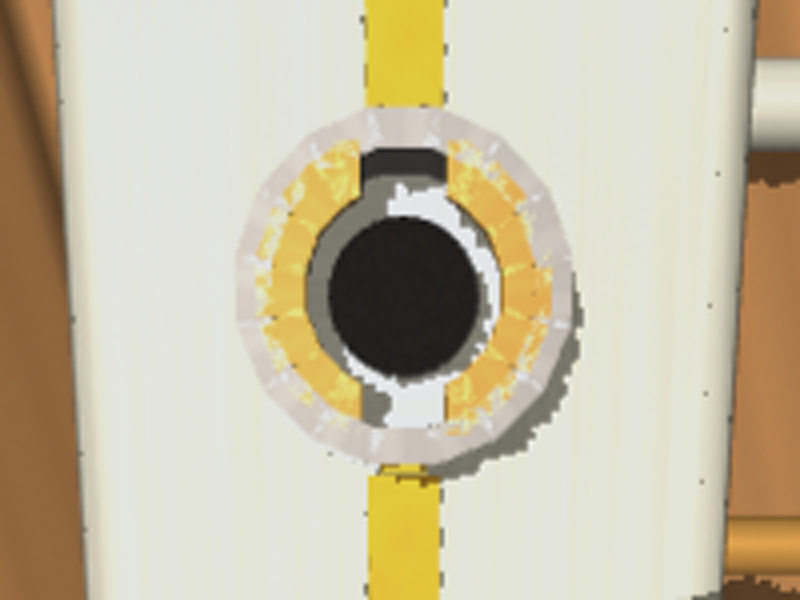

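The crop shows the neck cleanly. The rim centre is at crop (404,286), which is pixel (280.1,71.5), and the gaps run vertically in the image along the tool x axis. I check the cap's offset in the hand with the same camera and compute the shift.

Run:
```python
from h import *
s=state(); c=ctrl.calibration("wrist"); T=np.array(s["tool_pos"]);M=R.from_rotvec(s["tool_rot"]).as_matrix()
n=ray("wrist",(280.1,71.5),.12,c); print("neck",n,"tool cm",M.T@(n-T)*100)
im=cv2.imread("pics/w5.png").astype(int); b,g,r=im[...,0],im[...,1],im[...,2]
m=(r>45)&(g<.35*r)&(b<.35*r); m[:150]=0; ys,xs=np.where(m)
print("red rows",ys.min(),"col at top",xs[ys<=ys.min()+1].mean(),"widest",[(y,xs[ys==y].min(),xs[ys==y].max()) for y in range(ys.min()+10,ys.min()+75,8)])
for dx in(-.002,0,.002):
    print(dx,[np.round(proj("wrist",T+M@np.array(p),c),1).tolist() for p in([dx+.028,0,.003],[dx+.028,0,.011],[dx,-.028,.003],[dx,.028,.003])])
```

```text
8.28 [0.4839 0.0433 0.2312] [[0.235, 0.972, -0.0], [0.972, -0.235, 0.0], [0.0, -0.0, -1.0]] F [ 0.5  0.5 -0.5] op 0.0103 g 78.29849123954773
neck [0.50476359 0.13106516 0.12      ] tool cm [ 9.02167756 -0.02643848 11.12497813]
red rows 209 col at top 279.41379310344826 widest [(219, np.int64(247), np.int64(315)), (227, np.int64(236), np.int64(324)), (235, np.int64(229), np.int64(331)), (243, np.int64(224), np.int64(335)), (251, np.int64(222), np.int64(339)), (259, np.int64(219), np.int64(341)), (267, np.int64(218), np.int64(342)), (275, np.int64(219), np.int64(342)), (283, np.int64(220), np.int64(340))]
-0.002 [[280.6, 213.4], [280.6, 208.1], [216.1, 275.4], [345.2, 275.3]]
0 [[280.6, 208.7], [280.6, 203.7], [215.8, 271.1], [345.5, 271.1]]
0.002 [[280.6, 204.0], [280.6, 199.2], [215.6, 266.9], [345.7, 266.8]]
```

```bash
python3 -m handwheel '[[[3,0,0],[0,0,0]],[[6,0,2],[0,0,0]],[[8.9,0,4],[0,0,0]],[[8.9,0,6],[0,0,0]],[[8.9,0,7],[0,0,0]]]' && python3 -m handwheel '[[[0,0,0],[0,0,0]],[[0,0,0],[0,0,0]],[[0,0,0],[0,0,0]]]'
python3 - <<'E'
from h import *
s=state(); M=R.from_rotvec(s["tool_rot"]).as_matrix()
print(M.T@(np.array([.5046,.1305,.131])-s["tool_pos"])*100)
E
```

```text
t: 8.9
tool_pos: [0.5039, 0.1292, 0.1595]
tool_rot: [-2.468, -1.943, 0.004]
contact_force: [-0.2, 1.1, -1.6]
opening: 0.01
grip_force: 78.3
t: 9.28
tool_pos: [0.5054, 0.1287, 0.1624]
tool_rot: [2.469, 1.94, 0.003]
contact_force: [-0.6, 0.4, -2.0]
opening: 0.0104
grip_force: 78.3
9.28 [0.5054 0.1287 0.1624] [[0.236, 0.972, 0.002], [0.972, -0.236, 0.0], [0.001, 0.002, -1.0]] F [-0.6  0.4 -2. ] op 0.0104 g 78.29863786697388
[ 0.15033793 -0.12742155  3.14300116]
```

```bash
python3 -m handwheel '[[[0.1,-0.05,0.4],[0,0,0]],[[0.1,-0.05,0.8],[0,0,0]],[[0.1,-0.05,1.2],[0,0,0]],[[0.1,-0.05,1.4],[0,0,0]]]' && python3 -m handwheel '[[[0,0,0.2],[0,0,0]],[[0,0,0.4],[0,0,0]],[[0,0,0.6],[0,0,0]]]'  && python3 -m handwheel '[[[0,0,0],[0,0,0]],[[0,0,0],[0,0,0]]]'
```

```text
t: 9.78
tool_pos: [0.5042, 0.1301, 0.1467]
tool_rot: [-2.469, -1.942, 0.001]
contact_force: [-1.1, -0.2, -1.0]
opening: 0.0101
grip_force: 78.3
t: 10.15
tool_pos: [0.5047, 0.1303, 0.1413]
tool_rot: [2.469, 1.942, 0.001]
contact_force: [-0.4, 0.9, -0.8]
opening: 0.01
grip_force: 78.3
t: 10.4
tool_pos: [0.5045, 0.1302, 0.1412]
tool_rot: [-2.469, -1.942, 0.0]
contact_force: [0.7, -1.1, -0.6]
opening: 0.0098
grip_force: 78.3
```

No contact on the way down, so the lugs are in the gaps (their bottoms are below the rim). I press on in small steps.

```bash
python3 -m handwheel '[[[0,0,0.2],[0,0,0]],[[0,0,0.4],[0,0,0]],[[0,0,0.6],[0,0,0]],[[0,0,0.6],[0,0,0]]]' && python3 -m handwheel '[[[0,0,0.1],[0,0,0]],[[0,0,0.2],[0,0,0]],[[0,0,0.3],[0,0,0]],[[0,0,0.3],[0,0,0]]]' - 110
```

```text
t: 10.9
tool_pos: [0.5049, 0.1303, 0.1366]
tool_rot: [2.469, 1.942, 0.001]
contact_force: [-3.2, 0.0, 7.2]
opening: 0.0102
grip_force: 79.4
t: 11.4
tool_pos: [0.5049, 0.1303, 0.1342]
tool_rot: [2.469, 1.942, 0.001]
contact_force: [-3.9, 0.4, 9.9]
opening: 0.0096
grip_force: 111.9
```

```bash
python3 -m handwheel '[[[0,0,0.15],[0,0,0]],[[0,0,0.3],[0,0,0]],[[0,0,0.4],[0,0,0]],[[0,0,0.4],[0,0,0]]]' && python3 -m handwheel '[[[0,0,0.1],[0,0,0]],[[0,0,0.2],[0,0,0]],[[0,0,0.2],[0,0,0]]]'
```

```text
t: 11.9
tool_pos: [0.505, 0.1303, 0.1315]
tool_rot: [2.469, 1.942, 0.0]
contact_force: [-8.4, -0.6, 15.5]
opening: 0.0092
grip_force: 112.8
t: 12.28
tool_pos: [0.505, 0.1303, 0.1315]
tool_rot: [2.469, 1.942, -0.001]
contact_force: [-14.3, -0.7, 25.6]
opening: 0.0094
grip_force: 114.4
```

The head is down on the rim. I ease the side load slightly and twist clockwise (positive about tool z, which points down).

```bash
python3 -m handwheel '[[[0,-0.1,-0.05],[0,0,0]],[[0,-0.1,-0.05],[0,0,0.1]],[[0,-0.1,-0.05],[0,0,0.25]],[[0,-0.1,-0.05],[0,0,0.4]]]' && python3 -m handwheel '[[[0,0,0],[0,0,0.12]],[[0,0,0],[0,0,0.24]],[[0,0,0],[0,0,0.36]]]'
```

```text
t: 12.78
tool_pos: [0.5069, 0.13, 0.1315]
tool_rot: [2.805, 1.404, 0.011]
contact_force: [-0.6, -2.9, 14.8]
opening: 0.0094
grip_force: 112.7
t: 13.15
tool_pos: [0.5071, 0.1298, 0.1315]
tool_rot: [3.011, 0.881, 0.013]
contact_force: [0.7, -2.2, 13.6]
opening: 0.0093
grip_force: 112.7
```

```bash
python3 -m handwheel '[[[0,0,0.1],[0,0,0.12]],[[0,0,0.1],[0,0,0.24]],[[0,0,0.1],[0,0,0.36]],[[0,0,0.1],[0,0,0.48]],[[0,0,0.1],[0,0,0.6]]]' && python3 -m handwheel '[[[0,0,0],[0,0,0.1]],[[0,0,0],[0,0,0.18]],[[0,0,0],[0,0,0.2]],[[0,0,0],[0,0,0.2]]]'
python3 - <<'E'
from h import *
s=state(); print(s["wrist_torque"],np.degrees(s["q"][5]))
E
```

```text
t: 13.78
tool_pos: [0.5075, 0.1293, 0.1315]
tool_rot: [3.139, -0.048, 0.015]
contact_force: [-1.2, -3.8, 17.1]
opening: 0.0091
grip_force: 113.2
t: 14.28
tool_pos: [0.5075, 0.1293, 0.1315]
tool_rot: [3.12, -0.356, 0.015]
contact_force: [-1.2, -4.5, 17.4]
opening: 0.0093
grip_force: 113.2
14.28 [0.5075 0.1293 0.1315] [[0.974, -0.225, 0.009], [-0.225, -0.974, -0.003], [0.01, 0.0, -1.0]] F [-1.2 -4.5 17.4] op 0.0093 g 113.21835994720459
[-0.78939038  0.45732221  0.04442807] 109.32634334577078
```

```bash
python3 -m handwheel '[[[0,0,0.05],[0,0,0.03]],[[0,0,0.05],[0,0,0.06]],[[0,0,0.05],[0,0,0.06]],[[0,0,0.05],[0,0,0.06]]]'
python3 - <<'E'
from h import *
s=state(); print(s["wrist_torque"]); cv2.imwrite("pics/w6.png",ctrl.get_image("wrist")); 
im=ctrl.get_image("side");cv2.imwrite("pics/s6.png",cv2.resize(im[110:240,160:320],None,fx=4,fy=4,interpolation=2))
E
```

```text
t: 14.78
tool_pos: [0.5076, 0.1292, 0.1315]
tool_rot: [3.108, -0.446, 0.016]
contact_force: [-2.4, -5.2, 19.4]
opening: 0.0091
grip_force: 113.8
14.78 [0.5076 0.1292 0.1315] [[0.96, -0.281, 0.01], [-0.281, -0.96, -0.003], [0.01, 0.0, -1.0]] F [-2.4 -5.2 19.4] op 0.0091 g 113.77817988395691
[-0.91083116  0.6761184   0.65264701]
```

Yaw torque has risen from 0.04 to 0.65 N m, so the stop is felt. I check numerically that the bar hasn't slipped in the pads, and press a little further to confirm.

```bash
python3 -m handwheel '[[[0,0,0.05],[0,0,0.03]],[[0,0,0.05],[0,0,0.03]],[[0,0,0.05],[0,0,0.03]]]'
python3 - <<'E'
from h import *
s=state(); print(s["wrist_torque"]); cv2.imwrite("pics/w7.png",ctrl.get_image("wrist"))
for f in("w5","w6","w7"):
    im=cv2.imread(f"pics/{f}.png").astype(int); b,g,r=im[...,0],im[...,1],im[...,2]
    m=(r>40)&(g<.4*r)&(b<.4*r)
    out=[]
    for y in range(300,348,8):
        xs=np.where(m[y,250:312])[0]+250
        out.append((y,int(xs.min()),int(xs.max())) if len(xs) else (y,))
    ys,xs=np.where(m[150:300]); print(f,out,"head top",ys.min()+150 if len(ys) else None,xs.min(),xs.max())
E
```

```text
t: 15.25
tool_pos: [0.5076, 0.1292, 0.1314]
tool_rot: [3.101, -0.491, 0.016]
contact_force: [-2.7, -5.1, 22.6]
opening: 0.0088
grip_force: 114.6
15.25 [0.5076 0.1292 0.1314] [[0.951, -0.309, 0.01], [-0.309, -0.951, -0.004], [0.01, 0.0, -1.0]] F [-2.7 -5.1 22.6] op 0.0088 g 114.62525367736816
[-0.97447301  0.85729209  1.00153882]
w5 [(300, 268, 293), (308, 268, 293), (316, 268, 293), (324, 268, 293), (332, 267, 294), (340, 267, 294)] head top 209 218 342
w6 [(300, 269, 292), (308, 269, 292), (316, 269, 292), (324, 269, 292), (332, 268, 293), (340, 268, 293)] head top 209 218 342
w7 [(300, 269, 292), (308, 269, 292), (316, 269, 292), (324, 269, 292), (332, 268, 293), (340, 268, 293)] head top 209 218 342
```

The cap is at the stop: torque rises elastically, the bar hasn't moved in the pads, and the head is on the rim with 22 N of push. Handing in.

```bash
python3 -m handwheel '[[[0,0,0],[0,0,0]],[[0,0,0],[0,0,0]],[[0,0,0],[0,0,0]]]'; python3 -c "
from h import *
state(); print(ctrl.finish_job())"
```

```text
t: 15.68
tool_pos: [0.5077, 0.1292, 0.1315]
tool_rot: [3.101, -0.491, 0.016]
contact_force: [-3.8, -5.8, 22.0]
opening: 0.0095
grip_force: 114.6
15.68 [0.5077 0.1292 0.1315] [[0.951, -0.309, 0.01], [-0.309, -0.951, -0.004], [0.01, 0.0, -1.0]] F [-3.8 -5.8 22. ] op 0.0095 g 114.62362289428711
the job is handed in; nothing more can be done
None
```

I handed the job in at 15.7 s: the small red cap is in the filler neck, twisted clockwise to the stop, and still gripped and pressed down on the rim with about 22 N. The hand-in call gave no verdict.

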